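Seat a germanium blank in a lens collet and set its locking ring

TASK

Take the round blank that matches the recess on top of the collet holder and lower it in (do not drop it) until it lies flat on the floor of the recess. Then screw the knurled ring on the holder clockwise, seen from above, until it bottoms out, and back it off a quarter turn so that the blank is not strained. Finish while still holding the ring there in the gripper, and leave the other things on the table where they are.

Things in the scene. Friction and masses are not known exactly. Their poses are not given: they have to be found in the camera images.
- round_blank: dark grey germanium disc, 40 mm diameter, 12 mm thick, about 80 g, lying flat on the white pad; origin at the centre of its underside, z up. It is the larger of the two discs; its place among the three blanks varies.
- square_blank: dark grey square blank, 40 x 40 x 12 mm, on the white pad; does not fit the recess; leave it. Origin at the centre of its underside.
- small_blank: dark grey disc, 26 mm diameter, 12 mm thick, on the white pad; too small for the recess; leave it. Origin at the centre of its underside.
- pad: white flat pad fixed to the table, 120 mm (its x) x 250 mm (its y) x 8 mm; the three blanks lie on its top in a row along its y axis, nominally at y = -80, 0 and +80 mm. Origin at the centre of its underside, on the table.
- holder: collet holder fixed to the table, round about z: blue base 150 mm diameter, top at 14 mm; bright plate 132 mm, top at 26; dark shoulder 58 mm, top at 46; bright barrel 49 mm, rim at 85. Recess in the barrel's top: 43 mm diameter, 5 mm deep, dark floor; the seated blank stands 7 mm above the rim. Four dark marks on the plate, a quarter turn apart. Origin on the axis at the table.
- seat (a point): centre of the floor of the recess, 80 mm above the table on the holder's axis; z up.
- lock_ring: knurled bright ring around the barrel, 62 mm diameter, 18 mm tall, gripped from any direction; already started on its thread. Bottomed out it sits on the dark shoulder (underside 46 mm above the table); it rises 4 mm per turn unscrewed. A dark dot on its top, 27.5 mm from the axis along its x, shows its angle. Turning takes about 0.12 N m. Origin on the axis at its underside, z up.
- ring_turn (a joint): angle of the ring in rad: 0 = bottomed out (hard stop), growing as it is unscrewed (counter-clockwise seen from above); it starts somewhere between 2.0 and 3.8, and its upper stop is at 4.4. A quarter turn is 1.57.
- spare_ring: bystander: a loose ring, 62 mm outer and 49 mm inner diameter, 18 mm tall, lying on the table beside the holder (axis about 140 mm from the holder's). Origin at the centre of its underside.
- solvent: bystander: white bottle, 54 mm diameter, 130 mm tall, standing near the holder. Origin at the centre of its underside.
- driver: bystander: screwdriver 160 mm long lying on the table beyond the pad.
- dust_brush: bystander: brush 150 mm long lying on the table near the robot.
- jar: bystander: clear jar, 60 mm diameter, 60 mm tall, at the far side of the table. Origin at the centre of its underside.
Mind the look-alikes: they are no part of the job. What is shaped like the holder but brown is not meant.

How it is judged:
By the outcome, as a careful person would: the job done as asked, in the order asked, and still so for the second after the job is handed in, while the arm keeps its last pose, push and grip.
It also fails if it takes over 58 s, if anything falls off the work surface, if the arm or the gripper's body presses on something with over 40 N, if the wrist force passes 120 N, or if a joint passes its speed limit or range.

ROBOT

A 6-joint arm with a two-finger parallel gripper is mounted at the origin on the work surface. World frame = base frame: x ahead of the robot, y to its left, z up, the work surface at z = 0. Lengths are in m, angles in degrees, forces in N, time in s.
With the tool pointing down it reaches from about 0.4 to 0.825 m from the base axis. Payload 7 kg.
Tool frame: the origin (TCP) lies at the very end of the fingers, on their centre line; the grasp point (between the pads) lies 19 mm behind it (r.hold_point_z is the distance from the TCP to the grasp point, in m); z points along the fingers, y is the direction in which the jaws open and shut (so a half turn about z gives the same grasp; the last joint's range is limited). The gripper opens to 88 mm and grips with 3 to 60 N. Pads are 19 mm wide; open, the fingers measure 130 mm over their backs; the gripper's body (78 mm by 193 mm) begins 47 mm behind the grasp point.
Start: joints at [16.507, 20.546, 0.682, 0, -70.136, -16.507], TCP at [0.675, -0, 0.204] pointing down, gripper open.
Joint ranges: [-176.03, 176.03], [-82.01, 121.73], [-58.28, 71.71], [-173.87, 95.51], [-174.79, -0.11], [-173.66, 173.66]. Speed limits (degrees/s): [136.94, 136.94, 172.46, 180, 180, 180].

INTERFACE

Orientations are given as [roll, pitch, yaw] about the fixed x, y, z axes, in that order (R = Rz(yaw) Ry(pitch) Rx(roll)).
In Python, from plant import r gives the robot as it stands. The module is installed in compiled form; this text tells all that it offers.
- The arm moves only by the shell command python3 -m inch 'ROWS' [FORCE]. ROWS is text: rows parted by semicolons, each of 7 numbers parted by spaces: the shift along the tool's x, y, z in m, then the turn, a rotation vector about the tool's x, y, z in rad, then the opening, from 0 (shut) to 1 (fully open). In form: tx ty tz ax ay az jaw; .... A call has 1 to 20 rows; each row shifts and turns the commanded pose from where the row before left it, along the tool's axes as they then stand; what a row does not reach is not made up. A row lasts 1/12 s, in which the tool goes at most 41.7 mm and 7.16 degrees, less where a joint would pass 70% of its speed; a pose out of reach is approached as far as the arm can. A call with a gripper value outside its range is refused whole. The fingers move at their own pace and stop on an object; FORCE is the grip in N (left out, the last holds). Time passes only in rows, so rows that do not move let the fingers close. It gives the time, the measured TCP pose, the force and the opening at its end, in the units of the state.
- r.get_state(): the state, without advancing time (a new reading comes with each control period).
- r.capture(name): name is "scene" or "side" or "wrist"; returns the picture (384x512x3 uint8, red, green, blue); there is no depth.
- r.camera_params(name): a dict with "vfov" (degrees; the focal length in pixels is half the picture's height over the tangent of half this angle, whatever the lens; pixels are square), "cx", "cy" (the principal point, pixels), "R" (3x3) and "t" (3): a world point X has camera coordinates R X + t. Camera axes: x right, y down, z forward; pixel columns grow to the right and rows downward; lengths in m; the calibration is good to about 2 mm. A picture is of the moment at which its call begins: read the wrist's pose just before it. camera_params takes no time and is no camera call; for the wrist camera it gives the pose at the moment of the call.
- r.close_job(): hands the job in, once; it reports no verdict.
Trained networks look in the newest picture that a camera, given by its name, has taken for a name from the list of things; names that differ only in an ending like _2 or _b are one class to them, and where a whole thing is asked for, a point or a joint stands for the part that bears it (a point fixed in the world has none). Each returns a list of dicts, best first, with "p" (0 to 1); they miss things now and then, are a little off and sometimes report something else, mostly with a low value. They report only what shows in the picture. A call takes as long as a camera call. They do not tell look-alikes from the thing itself.
- r.recognise(target, camera): "xy" ([column, row] in pixels, amid what is visible of it).
The state is a dict: "time_s": time; "joints": joint angles; "qd": joint speeds; "joint_torque": joint torques, N m; "tcp_pos": TCP position; "eef_rot": TCP orientation; "contact_force": force on the tool from outside, world axes, zero at the start; "moment": the same for the moment, N m; "gripper_width": finger opening in m.
Only numpy, scipy, OpenCV 4.12 (cv2) and the standard library are available. Lean on these libraries where they do the work, as an engineer would, in place of code of your own. Each camera call takes 0.05 s, during which the arm holds its last target.

## Working session

There is one attempt and no reset: what is moved stays moved. The work goes in short steps, Python scripts to look and compute and a shell command to move; the robot and the scene stay as the last step left them, time stands still between calls to the robot, and variables do not carry over. Pictures are saved under pics/ and viewed, and the job is handed in when it is done.

```bash
mkdir -p pics; cat > h.py <<'E'
import numpy as np, cv2
from plant import r
def snap(n,f):
    P=r.camera_params(n); im=r.capture(n); cv2.imwrite('pics/'+f,im[:,:,::-1]); return im,P
def foc(P): return 192/np.tan(np.radians(P['vfov']/2))
def ray(P,uv,z):
    f=foc(P);d=np.array([(uv[0]-P['cx'])/f,(uv[1]-P['cy'])/f,1.])
    R=np.array(P['R']);t=np.array(P['t']);o=-R.T@t;w=R.T@d
    return o+w*(z-o[2])/w[2]
def proj(P,X):
    c=np.array(P['R'])@np.array(X)+np.array(P['t']);f=foc(P);return [P['cx']+f*c[0]/c[2],P['cy']+f*c[1]/c[2]]
E
python3 - <<'E'
from h import *
print(r.get_state())
for n in('scene','side','wrist'):
    im,P=snap(n,n+'0.png'); R=np.array(P['R']);print(n,P['vfov'],P['cx'],P['cy'],-R.T@np.array(P['t']),R.round(3).tolist())
E
```

```text
{'time_s': 0.0, 'joints': array([ 1.65070734e+01,  2.05928607e+01,  6.33399951e-01, -2.00656906e-02,
       -7.01350170e+01, -1.65059255e+01]), 'qd': array([ 0.00584783, -0.0454692 ,  0.00836393,  0.09888061,  0.0061728 ,
       -0.02351867]), 'joint_torque': array([-8.00930356e-04, -5.82726967e+01,  2.93058443e+01,  6.99745238e+00,
        6.93249181e-03, -2.06530804e-04]), 'tcp_pos': array([ 6.74474673e-01, -2.82318436e-05,  2.03103954e-01]), 'eef_rot': array([ 1.79904056e+02, -8.75960475e-03, -9.00056788e+01]), 'contact_force': array([ 0.14822638, -0.34514508, -0.15268604]), 'moment': array([-0.05518567,  0.00270562, -0.02506926]), 'gripper_width': 0.0877164423990015}
scene 44.221588795624804 252.73139210655918 186.17423443259895 [ 1.44545153 -0.06023805  0.85761705] [[0.102, 0.995, -0.017], [0.637, -0.078, -0.767], [-0.764, 0.068, -0.642]]
side 57.03421531996819 257.6730937867101 191.21640501131546 [ 0.39089176 -0.55333308  0.75945363] [[0.971, -0.237, -0.005], [-0.185, -0.745, -0.641], [0.148, 0.624, -0.767]]
wrist 64.39356271104829 258.73993487086767 191.86418323249703 [ 0.67505229 -0.07230915  0.38317145] [[-1.0, 0.0, 0.002], [0.001, 0.963, 0.27], [-0.002, 0.27, -0.963]]
```

View pics/scene0.png

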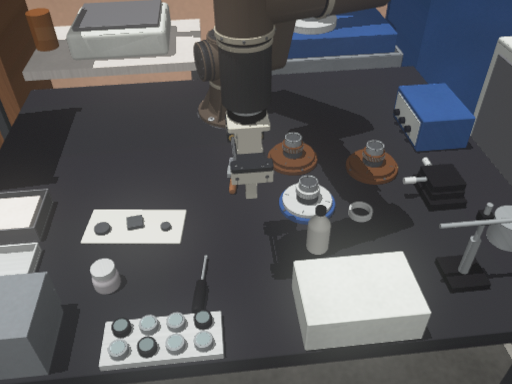

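View pics/side0.png

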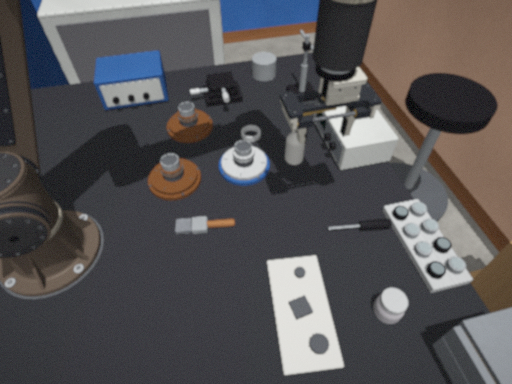

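View pics/wrist0.png

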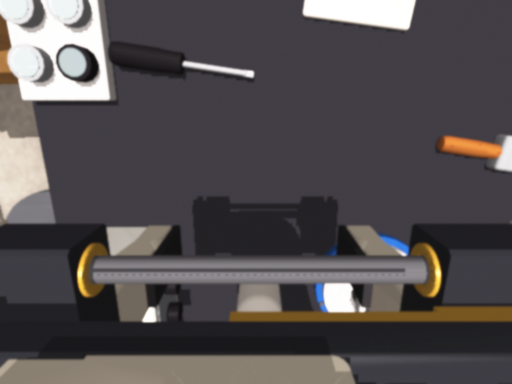

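Scene view: round blank at the left end of the pad (102,229), square (135,222), small (166,227). The blue holder is at (307,200), with the bottle at (318,232), the spare ring at (360,212) and two brown look-alikes. Side view: round blank at (319,344), holder at (243,160).

```bash
python3 - <<'E'
from h import *
S=cv2.imread('pics/scene0.png');D=cv2.imread('pics/side0.png')
Ps=r.camera_params('scene');Pd=r.camera_params('side')
for n,uv,z in [('round',(102,229),.02),('sq',(135,222),.02),('small',(166,227),.02),('holdtop',(308,181),.085),('spare',(360,212),.009),('bottle',(318,250),0)]: print(n,ray(Ps,uv,z)[:2].round(4))
for n,uv,z in [('round',(319,344),.02),('sq',(301,307),.02),('small',(300,272),.02),('holdtop',(243,146),.085),('spare',(251,133),.009)]: print(n,ray(Pd,uv,z)[:2].round(4))
for t in('round_blank','lock_ring','holder','small_blank'):
  for c,P in(('scene',Ps),('side',Pd)):
    print(t,c,[(d['xy'],round(d['p'],2)) for d in r.recognise(t,c)][:5])
cv2.imwrite('pics/sc.png',cv2.resize(np.hstack([S[160:240,270:390],S[190:260,80:200][:70].repeat(1,0) if 0 else S[180:260,80:200]]),None,fx=3.3,fy=3.3,interpolation=cv2.INTER_CUBIC))
cv2.imwrite('pics/sd.png',cv2.resize(np.hstack([D[110:210,200:300],D[255:355,260:360]]),None,fx=4,fy=4,interpolation=cv2.INTER_CUBIC))
E
```

```text
round [ 0.5688 -0.365 ]
sq [ 0.5531 -0.2844]
small [ 0.5808 -0.2049]
holdtop [0.5224 0.1644]
spare [0.574  0.2965]
bottle [0.684  0.1627]
round [ 0.5584 -0.369 ]
sq [ 0.5472 -0.2882]
small [ 0.5707 -0.2096]
holdtop [0.5206 0.1642]
spare [0.573  0.2984]
round_blank scene [([97.7, 227.5], 0.49)]
round_blank side [([315.2, 342.9], 0.65)]
lock_ring scene [([293.2, 148.4], 0.69), ([373.9, 154.9], 0.68), ([306.8, 193.9], 0.63), ([305.7, 194.5], 0.62)]
lock_ring side [([241.6, 155.4], 0.74), ([171.8, 174.0], 0.49)]
holder scene [([292.6, 154.0], 0.89), ([303.9, 200.2], 0.83), ([370.0, 166.9], 0.66)]
holder side [([172.8, 178.7], 0.75), ([187.9, 123.5], 0.63), ([247.2, 163.6], 0.62), ([298.6, 271.8], 0.52)]
small_blank scene [([162.9, 226.6], 0.67), ([104.8, 277.8], 0.35)]
small_blank side [([375.1, 224.8], 0.55), ([299.7, 316.2], 0.54), ([296.5, 271.6], 0.46)]
```

View pics/sc.png

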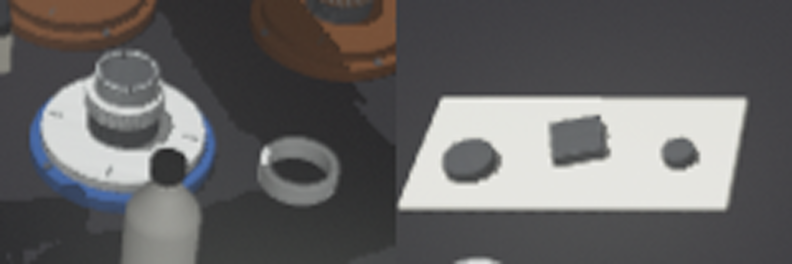

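View pics/sd.png

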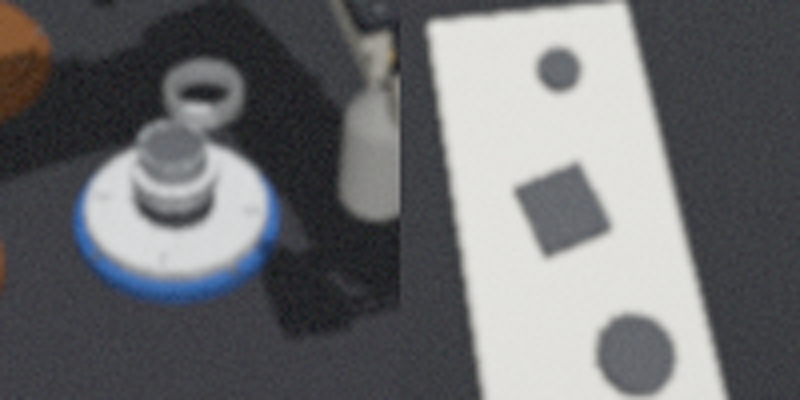

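```bash
python3 -m inch '0.02 0.007 0 0 0 0 1;0.037 0.014 0.005 0 0 0 1;0.037 0.014 0.005 0 0 0 1;0.037 0.014 0.005 0 0 0 1;0.037 0.014 0.005 0 0 0 1;0.037 0.014 0.005 0 0 0 1;0.037 0.014 0.005 0 0 0 1;0.037 0.014 0.005 0 0 0 1;0.03 0.01 0.005 0 0 0 1;0 0 0 0 0 0 1;0 0 0 0 0 0 1;0 0 0 0 0 0 1' 20
python3 - <<'E'
from h import *
s=r.get_state();print(s['tcp_pos'],s['eef_rot'],s['joints'].round(1),s['qd'].round(1))
im,P=snap('wrist','w1.png')
print(proj(P,[.561,-.367,.02]),proj(P,s['tcp_pos']))
E
```

```text
time_s: 1.55
tcp_pos: [0.56, -0.3091, 0.1641]
eef_rot: [-180.0, -0.0, -90.0]
contact_force: [0.6, -0.3, -0.3]
gripper_width: 0.0876
[ 0.56001645 -0.30914105  0.16413754] [-1.79989577e+02 -1.08401727e-04 -9.00441097e+01] [-11.5  18.8  -7.3  -0.  -63.9  11.4] [ 1.4 -0.3  0.2  0.  -0.1  0.1]
[np.float64(257.79965628741223), np.float64(120.69639969320839)] [np.float64(258.9596714499951), np.float64(224.99565710576093)]
```

View pics/w1.png

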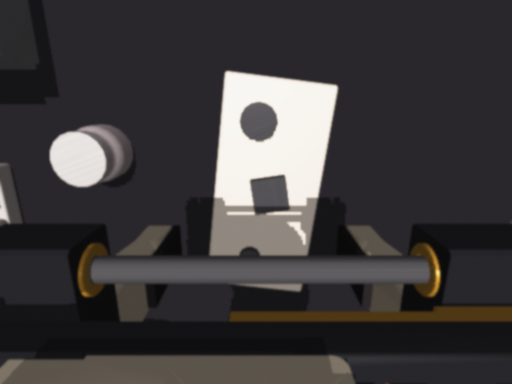

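The wrist view shows the round blank at about (259,121), the square at (270,194) and the pad tilted a few degrees.

```bash
cat >> h.py <<'E'
def disc(im,P,c,rad=27,thr=110,z=.02):
    g=cv2.cvtColor(im,cv2.COLOR_RGB2GRAY) if im.ndim==3 else im
    m=(g<thr).astype(np.uint8)
    n,l,st,ce=cv2.connectedComponentsWithStats(m)
    i=l[int(c[1]),int(c[0])];print('area',st[i])
    return ce[i]
E
python3 - <<'E'
from h import *
im=cv2.imread('pics/w1.png')[:,:,::-1];P=r.camera_params('wrist')
for thr in(100,120,150):
    c=disc(im.copy(),P,(259,121),thr=thr);print(c,ray(P,c,.02),ray(P,c,.018))
E
```

```text
area [242 104  34  36 971]
[258.41297631 121.42739444] [ 0.56083183 -0.36569056  0.02      ] [ 0.56083336 -0.36559701  0.018     ]
area [ 241  103   36   38 1044]
[258.34291188 121.32950192] [ 0.56090448 -0.36578958  0.02      ] [ 0.56090646 -0.36569664  0.018     ]
area [ 240  102   37   39 1096]
[258.28923358 121.21624088] [ 0.56096013 -0.36590412  0.02      ] [ 0.56096245 -0.36581189  0.018     ]
```

```bash
python3 -m inch '0.015 -0.001 0.015 0 0 0 1;0.02 0 0.025 0 0 0 1;0.015 0 0.03 0 0 0 1;0.007 0 0.03 0 0 0 1;0 0 0.025 0 0 0 1;0 0 0.015 0 0 0 1;0 0 0.007 0 0 0 1;0 0 0.0025 0 0 0 1;0 0 0 0 0 0 1;0 0 0 0 0 0 0.35;0 0 0 0 0 0 0.35;0 0 0 0 0 0 0.35;0 0 0 0 0 0 0.35;0 0 0 0 0 0 0.35;0 0 0 0 0 0 0.35' 20
python3 - <<'E'
from h import *
s=r.get_state();print(s['tcp_pos'],s['eef_rot'],s['contact_force'],s['gripper_width'])
snap('side','s2.png');snap('wrist','w2.png')
E
```

```text
time_s: 2.85
tcp_pos: [0.5611, -0.3661, 0.015]
eef_rot: [-180.0, -0.0, -90.0]
contact_force: [-0.8, -0.9, 0.2]
gripper_width: 0.0532
[ 0.56111799 -0.36609451  0.01498339] [-1.79964183e+02 -9.66285066e-03 -9.00049900e+01] [-0.79895713 -0.89273743  0.21846559] 0.053185449022362864
```

View pics/w2.png

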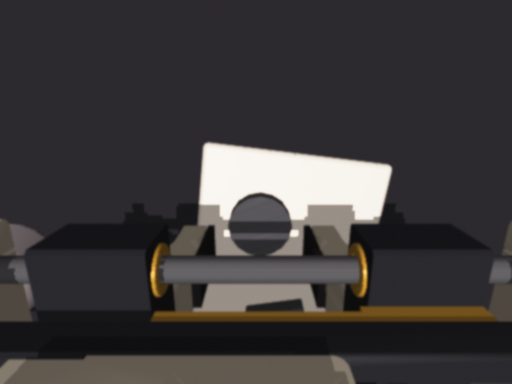

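```bash
python3 -m inch '0 0 0 0 0 0 0;0 0 0 0 0 0 0;0 0 0 0 0 0 0;0 0 0 0 0 0 0;0 0 0 0 0 0 0;0 0 0 0 0 0 0;0 0 0 0 0 0 0' 20
python3 - <<'E'
from h import *
s=r.get_state();print(s['tcp_pos'],s['eef_rot'],s['contact_force'],s['gripper_width'])
im,P=snap('wrist','w3.png')
for thr in (90,110,130):
  c=disc(im.copy(),P,(259,224),thr=thr);print(c,ray(P,c,.02))
print(proj(P,[*s['tcp_pos'][:2],.02]))
cv2.imwrite('pics/w3c.png',cv2.resize(im[170:280,180:340,::-1],None,fx=4.5,fy=4.5))
E
```

```text
time_s: 3.53
tcp_pos: [0.561, -0.366, 0.0145]
eef_rot: [180.0, 0.0, -90.0]
contact_force: [0.4, -0.4, 0.6]
gripper_width: 0.0014
[ 0.56099512 -0.36602219  0.0145414 ] [ 1.79998329e+02  2.27903912e-04 -9.00004390e+01] [ 0.4028021  -0.44628113  0.63503449] 0.0014417587715376066
area [     0      0    512    384 171073]
[257.24454473 180.6416559 ] [ 0.56199237 -0.39617449  0.02      ]
area [     0      0    512    384 183968]
[253.50357671 191.26995999] [ 0.56422394 -0.38968476  0.02      ]
area [     0      0    512    384 184822]
[253.24290398 191.86695307] [ 0.56438062 -0.38931648  0.02      ]
[np.float64(258.93736831275544), np.float64(228.33144746213117)]
```

View pics/w3c.png

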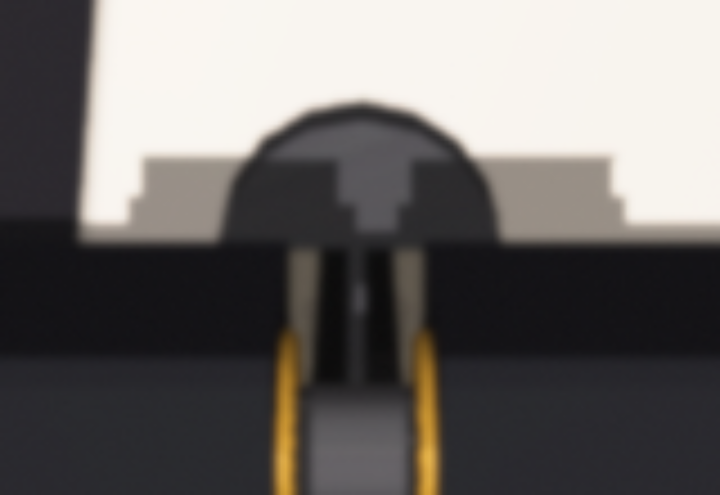

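```bash
python3 - <<'E'
from h import *
im,P=snap('side','s3.png');a=cv2.imread('pics/s2.png')
b=im[:,:,::-1]
f=lambda x:cv2.resize(x[255:375,250:350],None,fx=4,fy=4,interpolation=cv2.INTER_CUBIC)
cv2.imwrite('pics/s3c.png',np.hstack([f(a),f(b)]))
s=r.get_state();print(proj(P,s['tcp_pos']))
E
```

```text
[np.float64(319.3257914894287), np.float64(343.0213694050912)]
```

View pics/s3c.png

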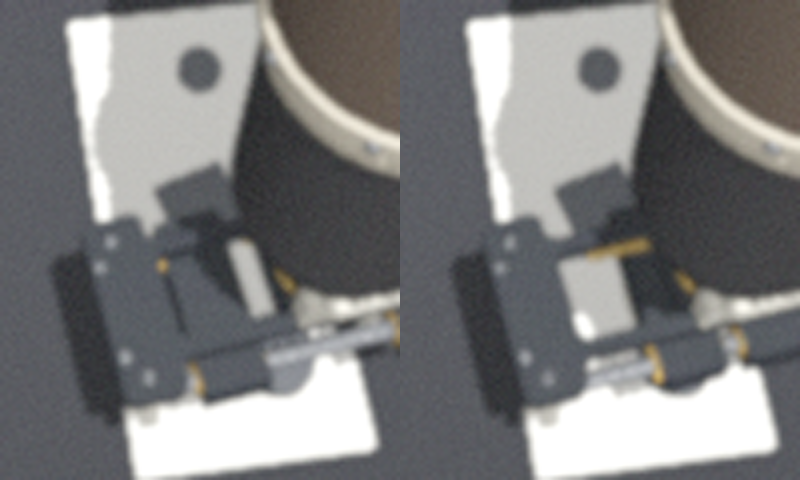

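```bash
python3 - <<'E'
from h import *
# w1: camera at tcp(.56,-.3091,.1641); reconstruct from current cam by translation
P=r.camera_params('wrist');s=r.get_state();R=np.array(P['R']);o=-R.T@np.array(P['t'])
o1=o+np.array([.56002,-.30914,.16414])-s['tcp_pos'];P=dict(P);P['t']=-R@o1
for z in(.01,.015,.02):
    a=np.linspace(0,2*np.pi,60,False);q=np.array([proj(P,[.561+.02*np.cos(t),-.366+.02*np.sin(t),z]) for t in a],np.float32)
    print(z,cv2.contourArea(q),q.max(0)-q.min(0),q.mean(0))
g=cv2.cvtColor(cv2.imread('pics/w1.png'),cv2.COLOR_BGR2GRAY)
print(g[121,232:285:2]); 
Pd=r.camera_params('side');S=cv2.cvtColor(cv2.imread('pics/side0.png'),cv2.COLOR_BGR2GRAY)
for z in(.01,.015,.02):
    print('side',z,proj(Pd,[.561,-.366,z]),proj(r.camera_params('scene'),[.561,-.366,z]))
E
```

```text
0.01 1126.9608676168718 [37.434967 38.39511 ] [257.84274  121.090065]
0.015 1160.8016475674813 [37.996353 38.9636  ] [257.83276 121.31063]
0.02 1196.190119049279 [38.574814 39.54918 ] [257.8225  121.53783]
[246 246 246 239 142  90  89  89  89  89  89  89  89  90  90  90  89  89
  88  89  90  91 109 226 245 245 245]
side 0.01 [np.float64(319.049082151739), np.float64(343.7143974590126)] [np.float64(102.90126769290546), np.float64(229.6649504224781)]
side 0.015 [np.float64(319.3667366065856), np.float64(342.9465887082991)] [np.float64(102.4659763118915), np.float64(228.26649465612053)]
side 0.02 [np.float64(319.6878265537798), np.float64(342.1704759623253)] [np.float64(102.0283425766792), np.float64(226.8605136345469)]
```

```bash
python3 -m inch '0 0 0.001 0 0 0 0;0 0 0 0 0 0 0'; python3 -m inch '0 0 0.001 0 0 0 0;0 0 0 0 0 0 0'
```

```text
time_s: 3.8
tcp_pos: [0.5609, -0.366, 0.0134]
eef_rot: [180.0, 0.0, -90.0]
contact_force: [0.8, -0.2, -0.6]
gripper_width: 0.0006
time_s: 3.97
tcp_pos: [0.5609, -0.3659, 0.0123]
eef_rot: [180.0, 0.0, -90.0]
contact_force: [-0.2, 0.2, 1.0]
gripper_width: 0.0004
```

```bash
python3 -m inch '0 0 0.001 0 0 0 0;0 0 0 0 0 0 0'; python3 -m inch '0 0 0.001 0 0 0 0;0 0 0 0 0 0 0'
```

```text
time_s: 4.13
tcp_pos: [0.5609, -0.366, 0.0113]
eef_rot: [180.0, 0.0, -90.0]
contact_force: [0.2, 0.5, -0.7]
gripper_width: 0.0006
time_s: 4.3
tcp_pos: [0.5609, -0.366, 0.0104]
eef_rot: [180.0, 0.0, -90.0]
contact_force: [0.3, 0.1, -0.6]
gripper_width: 0.0004
```

```bash
python3 - <<'E'
from h import *
im,P=snap('wrist','w4.png'); im2,P2=snap('scene','sc4.png')
a=cv2.resize(im[170:280,180:340,::-1],None,fx=3.5,fy=3.5);b=cv2.resize(im2[180:260,60:200,::-1],None,fx=4,fy=4)
c=np.zeros((720,560,3),np.uint8);c[:385,:560]=a;c[390:710,:560]=b[:320];c=c[:600] if 0 else cv2.resize(c,(466,599))
cv2.imwrite('pics/w4c.png',c)
E
```

```text
(no output)
```

View pics/w4c.png

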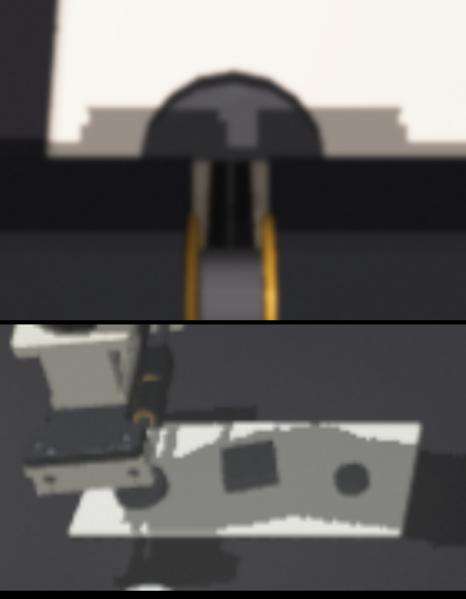

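```bash
python3 - <<'E'
from h import *
im=cv2.imread('pics/sc4.png');P=r.camera_params('scene');t=r.get_state()['tcp_pos']
b=cv2.resize(im[120:260,50:210],None,fx=4.2,fy=4.2,interpolation=cv2.INTER_CUBIC)
for dz,c in((0,(0,0,255)),(.019,(0,255,0)),(.066,(255,0,0))):
    u=proj(P,t+[0,0,dz]);cv2.circle(b,(int((u[0]-50)*4.2),int((u[1]-120)*4.2)),3,c,-1)
cv2.imwrite('pics/sc4c.png',b)
im=cv2.imread('pics/s3.png');P=r.camera_params('side')
b=cv2.resize(im[230:380,240:400],None,fx=4,fy=4,interpolation=cv2.INTER_CUBIC)
for dz,c in((0,(0,0,255)),(.019,(0,255,0)),(.066,(255,0,0))):
    u=proj(P,t+[0,0,dz]);cv2.circle(b,(int((u[0]-240)*4),int((u[1]-230)*4)),3,c,-1)
cv2.imwrite('pics/s4c.png',b)
E
```

```text
(no output)
```

View pics/sc4c.png

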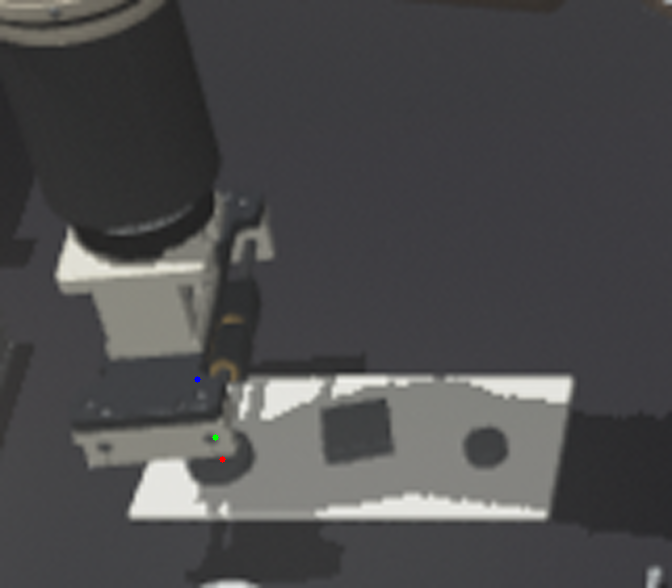

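View pics/s4c.png

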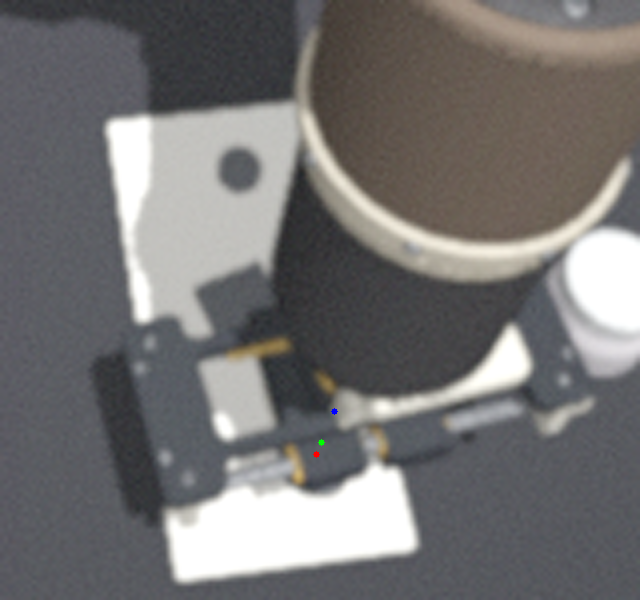

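```bash
for i in 1; do python3 -m inch '0 0 0.001 0 0 0 0;0 0 0 0 0 0 0'; done; python3 -m inch '0 0 0.001 0 0 0 0;0 0 0 0 0 0 0';python3 -m inch '0 0 0.001 0 0 0 0;0 0 0 0 0 0 0'; python3 -c "
from plant import r
print(r.hold_point_z)"
```

```text
time_s: 4.57
tcp_pos: [0.5609, -0.366, 0.0094]
eef_rot: [180.0, 0.0, -90.0]
contact_force: [-0.3, 0.2, -0.2]
gripper_width: 0.0003
time_s: 4.73
tcp_pos: [0.5609, -0.366, 0.0084]
eef_rot: [180.0, 0.0, -90.0]
contact_force: [-0.3, -0.2, 0.2]
gripper_width: 0.0002
time_s: 4.9
tcp_pos: [0.5609, -0.366, 0.0074]
eef_rot: [180.0, 0.0, -90.0]
contact_force: [0.3, -0.3, 0.4]
gripper_width: 0.0004
0.0188
```

```bash
python3 -m inch '0 0 0.001 0 0 0 0;0 0 0 0 0 0 0';python3 -m inch '0 0 0.001 0 0 0 0;0 0 0 0 0 0 0';python3 -m inch '0 0 0.001 0 0 0 0;0 0 0 0 0 0 0'
```

```text
time_s: 5.07
tcp_pos: [0.5609, -0.366, 0.0064]
eef_rot: [180.0, 0.0, -90.0]
contact_force: [-0.8, 0.8, -0.1]
gripper_width: 0.0004
time_s: 5.23
tcp_pos: [0.5609, -0.366, 0.0054]
eef_rot: [180.0, 0.0, -90.0]
contact_force: [0.3, 0.3, -0.9]
gripper_width: 0.0006
time_s: 5.4
tcp_pos: [0.5609, -0.366, 0.0044]
eef_rot: [180.0, 0.0, -90.0]
contact_force: [-0.1, 0.6, -0.8]
gripper_width: 0.0003
```

```bash
python3 - <<'E'
from h import *
a=cv2.imread('pics/w2.png')[180:320,130:390];
im,P=snap('wrist','w5.png');b=im[180:320,130:390,::-1].copy()
t=r.get_state()['tcp_pos']
for x in (a,b):
  for dz in (0,.0188,.04,.066):
    u=proj(P,t+[0,0,dz]);cv2.circle(x,(int(u[0]-130),int(u[1]-180)),1,(0,0,255),-1)
cv2.imwrite('pics/w5c.png',np.vstack([cv2.resize(x,None,fx=2.1,fy=2.1,interpolation=cv2.INTER_CUBIC) for x in(a,b)]))
E
```

```text
(no output)
```

View pics/w5c.png

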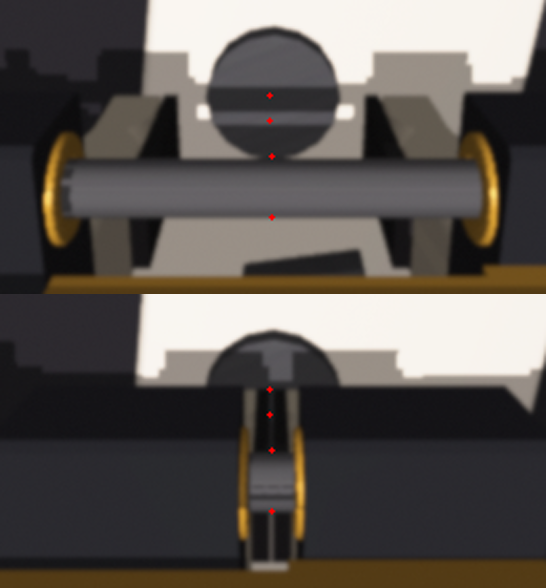

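```bash
python3 - <<'E'
from h import *
P=r.camera_params('wrist');R=np.array(P['R']);o=-R.T@np.array(P['t']);t=r.get_state()['tcp_pos']
def cam(tt): Q=dict(P);Q['t']=-R@(o+np.array(tt)-t);return Q
for f,tt in(('w1',(.56002,-.30914,.16414)),('w2',(.56112,-.36609,.01498)),('w3',(.561,-.36602,.01454)),('w4',(.5609,-.366,.0104)),('w5',t)):
    im=cv2.imread('pics/%s.png'%f);g=cv2.cvtColor(im,cv2.COLOR_BGR2GRAY)
    m=(g>200).astype(np.uint8);n,l,st,ce=cv2.connectedComponentsWithStats(m)
    m[st[l,4]<1500]=0
    ys,xs=np.nonzero(m[:225]);
    pts=np.stack([xs,ys],1)
    q=pts[pts[:,0]>180];q=q[q[:,0]<420]
    A=q[np.argmin(q[:,0]*.6+q[:,1])];B=q[np.argmax(q[:,0]-1.0*q[:,1])]
    Q=cam(tt)
    print(f,A,B,'z=.008',ray(Q,A,.008)[:2].round(4),ray(Q,B,.008)[:2].round(4),[round(float(np.linalg.norm(ray(Q,A,z)-ray(Q,B,z))),4) for z in(-.01,-.005,0,.008)])
    col=g[:,259];print('disc top row',[i for i in range(100,225) if col[i]<150][:1])
E
```

```text
w1 [227  72] [335  86] z=.008 [ 0.5927 -0.4154] [ 0.4804 -0.4017] [0.1192, 0.1175, 0.1158, 0.1131]
disc top row [102]
w2 [206 144] [388 166] z=.008 [ 0.5934 -0.4162] [ 0.4808 -0.4026] [0.1243, 0.1213, 0.1183, 0.1134]
disc top row [100]
w3 [206 144] [388 166] z=.008 [ 0.5932 -0.4162] [ 0.4809 -0.4026] [0.1241, 0.121, 0.118, 0.1131]
disc top row [100]
w4 [204 145] [391 167] z=.008 [ 0.5936 -0.4161] [ 0.4807 -0.4027] [0.1249, 0.1218, 0.1187, 0.1137]
disc top row [100]
w5 [203 146] [395 169] z=.008 [ 0.5932 -0.4162] [ 0.4808 -0.4027] [0.1247, 0.1215, 0.1183, 0.1131]
disc top row [100]
```

```bash
python3 -m inch '0 0 0.001 0 0 0 0;0 0 0 0 0 0 0';python3 -m inch '0 0 0.001 0 0 0 0;0 0 0 0 0 0 0';python3 -m inch '0 0 0.001 0 0 0 0;0 0 0 0 0 0 0'
```

```text
time_s: 5.62
tcp_pos: [0.5609, -0.366, 0.0034]
eef_rot: [180.0, 0.0, -90.0]
contact_force: [-0.0, -0.3, -1.2]
gripper_width: 0.0005
time_s: 5.78
tcp_pos: [0.5609, -0.366, 0.0024]
eef_rot: [180.0, 0.0, -90.0]
contact_force: [-0.5, 0.5, 1.3]
gripper_width: 0.0005
time_s: 5.95
tcp_pos: [0.5609, -0.366, 0.0014]
eef_rot: [180.0, 0.0, -90.0]
contact_force: [0.1, -0.1, -0.5]
gripper_width: 0.0004
```

```bash
python3 -m inch '0 0 0.001 0 0 0 0;0 0 0 0 0 0 0';python3 -m inch '0 0 0.001 0 0 0 0;0 0 0 0 0 0 0'
```

```text
time_s: 6.12
tcp_pos: [0.5609, -0.3659, 0.0004]
eef_rot: [180.0, 0.0, -90.0]
contact_force: [-0.7, 0.0, -0.1]
gripper_width: 0.0004
time_s: 6.28
tcp_pos: [0.5609, -0.3659, -0.0006]
eef_rot: [180.0, 0.0, -90.0]
contact_force: [0.5, -0.1, 0.1]
gripper_width: 0.0003
```

```bash
python3 - <<'E'
from h import *
im,P=snap('wrist','w6.png')
im=im[:,:,::-1]
cv2.imwrite('pics/w6c.png',cv2.resize(im[180:320,130:390],None,fx=3,fy=3))
E
```

```text
(no output)
```

View pics/w6c.png

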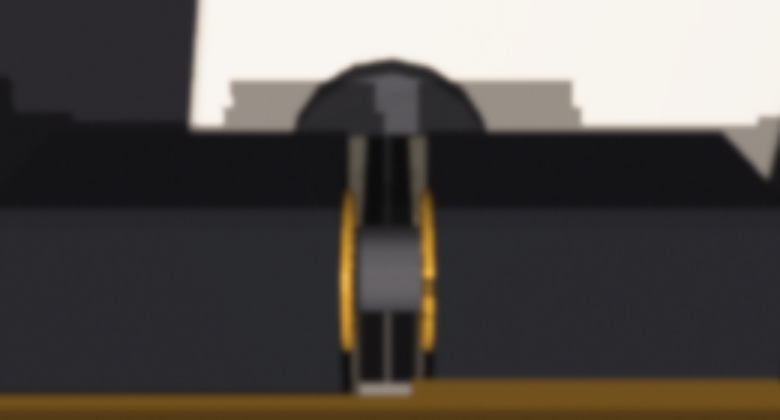

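```bash
python3 - <<'E'
from h import *
im,P=snap('scene','sc6.png')
t=r.get_state()['tcp_pos']
b=cv2.resize(im[170:260,50:170,::-1],None,fx=6,fy=6,interpolation=cv2.INTER_CUBIC)
for z in (.02,.04,.06,.08):
  for y in(-.405,-.327):
    u=proj(P,[.561+.097,y,z]);cv2.circle(b,(int((u[0]-50)*6),int((u[1]-170)*6)),3,(0,0,255),-1)
u=proj(P,t);cv2.circle(b,(int((u[0]-50)*6),int((u[1]-170)*6)),3,(0,255,0),-1)
cv2.imwrite('pics/sc6c.png',b)
E
python3 -m inch '0 0 0.001 0 0 0 0;0 0 0 0 0 0 0'
```

```text
time_s: 6.55
tcp_pos: [0.5609, -0.366, -0.0016]
eef_rot: [180.0, 0.0, -90.0]
contact_force: [-0.7, -0.1, 0.3]
gripper_width: 0.0004
```

View pics/sc6c.png

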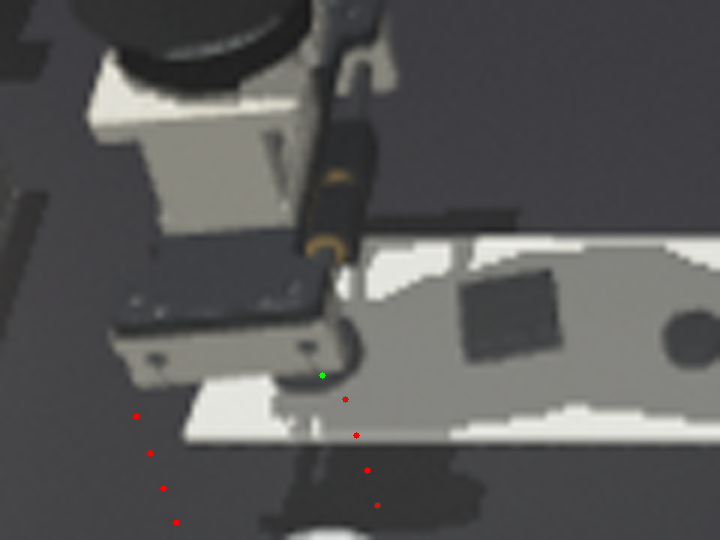

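```bash
python3 -m inch '0 0 0.001 0 0 0 0;0 0 0 0 0 0 0';python3 -m inch '0 0 0.001 0 0 0 0;0 0 0 0 0 0 0';python3 -m inch '0 0 0.001 0 0 0 0;0 0 0 0 0 0 0'
```

```text
time_s: 6.72
tcp_pos: [0.5611, -0.3661, -0.0021]
eef_rot: [-180.0, -0.0, -90.0]
contact_force: [-0.5, 1.3, 3.3]
gripper_width: 0.0005
time_s: 6.88
tcp_pos: [0.5611, -0.3661, -0.0022]
eef_rot: [-180.0, -0.0, -90.0]
contact_force: [-3.1, 2.7, 9.2]
gripper_width: 0.0007
time_s: 7.05
tcp_pos: [0.5611, -0.3661, -0.0022]
eef_rot: [-180.0, -0.0, -90.0]
contact_force: [-5.7, 4.7, 16.7]
gripper_width: 0.0003
```

```bash
python3 -m inch '0 0 -0.008 0 0 0 0.6;0 0 0 0 0 0 0.6;0 0 0 0 0 0 0.6;0 0 0 0 0 0 0.6;0 0 0 0 0 0 0.6;0 0 0 0 0 0 0.6;0 0 0 0 0 0 0.6;0 0 0 0 0 0 0.6;0 0 0 0 0 0 0.6;0 0 0.004 0 0 0 0.6;0 0 0.004 0 0 0 0.6;0 0 0.003 0 0 0 0.6;0 0 0 0 0 0 0.6'
```

```text
time_s: 8.13
tcp_pos: [0.5603, -0.3658, -0.0086]
eef_rot: [179.9, 0.0, -90.0]
contact_force: [0.1, -0.7, -0.8]
gripper_width: 0.0529
```

```bash
python3 - <<'E'
from h import *
im,P=snap('wrist','w7.png')
im=im[:,:,::-1]
cv2.imwrite('pics/w7c.png',cv2.resize(im[150:320,130:390],None,fx=3,fy=3))
E
```

```text
(no output)
```

View pics/w7c.png

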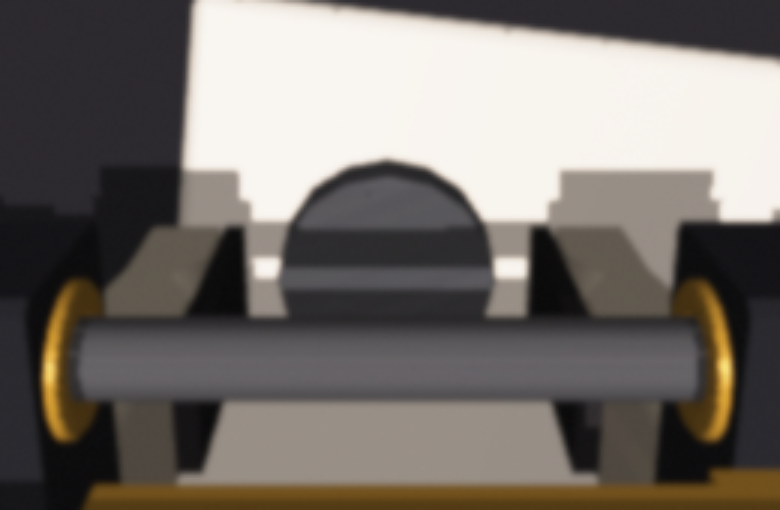

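```bash
python3 -m inch '0 0 -0.0005 0 0 0 0.3;0 0 0 0 0 0 0.3;0 0 0 0 0 0 0.3;0 0 0 0 0 0 0.3;0 0 0 0 0 0 0.3' 20
```

```text
time_s: 8.6
tcp_pos: [0.5611, -0.3661, -0.0067]
eef_rot: [-180.0, -0.0, -90.0]
contact_force: [-1.2, -0.4, 0.3]
gripper_width: 0.0386
```

```bash
python3 -m inch '0 0 0 0 0 0 0.3;0 0 0 0 0 0 0.3' 20; python3 - <<'E'
from h import *
s=r.get_state();print(s['tcp_pos'],s['gripper_width'])
im,P=snap('wrist','w8.png')
im=im[:,:,::-1]
cv2.imwrite('pics/w8c.png',cv2.resize(im[150:320,130:390],None,fx=3,fy=3))
E
```

```text
time_s: 8.77
tcp_pos: [0.5611, -0.3661, -0.0067]
eef_rot: [-180.0, -0.0, -90.0]
contact_force: [-0.2, 0.1, 1.2]
gripper_width: 0.0383
[ 0.56113445 -0.36606538 -0.00673594] 0.038251336694280554
```

View pics/w8c.png

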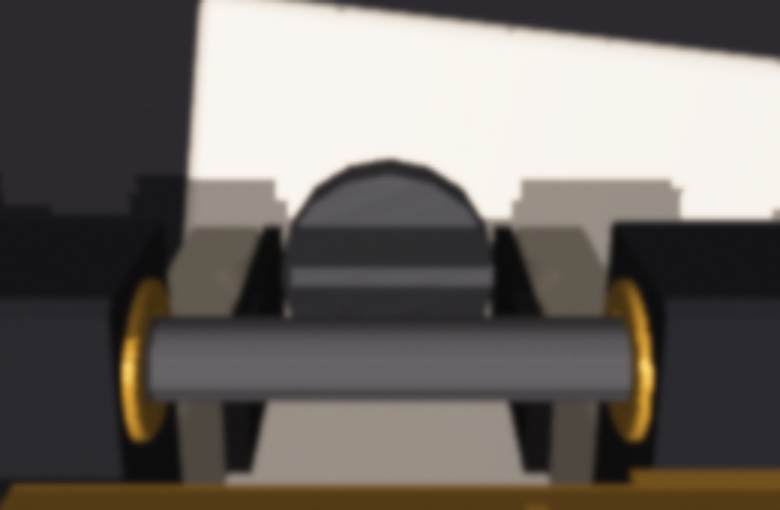

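```bash
python3 -m inch '0 0 -0.003 0 0 0 0.3;0 0 -0.007 0 0 0 0.3;0 0 -0.015 0 0 0 0.3;0 0 -0.025 0 0 0 0.3;0 0 -0.03 0 0 0 0.3;-0.01 0.001 -0.03 0 0 0 0.3;-0.02 0.001 -0.025 0 0 0 0.3;-0.03 0.002 -0.015 0 0 0 0.3;-0.035 0.0025 -0.01 0 0 0 0.3;-0.037 0.003 -0.007 0 0 0 0.3;-0.039 0.003 0 0 0 0 0.3;-0.039 0.003 0 0 0 0 0.3;-0.039 0.003 0 0 0 0 0.3;-0.039 0.003 0 0 0 0 0.3;-0.039 0.003 0 0 0 0 0.3;-0.039 0.003 0 0 0 0 0.3;-0.039 0.003 0 0 0 0 0.3;-0.039 0.003 0 0 0 0 0.3;-0.039 0.003 0 0 0 0 0.3;-0.039 0.003 0 0 0 0 0.3' 20; python3 -m inch '-0.039 0.003 0 0 0 0 0.3;-0.025 0 0 0 0 0 0.3;-0.008 0 0 0 0 0 0.3;0 0 0 0 0 0 0.3;0 0 0 0 0 0 0.3;0 0 0 0 0 0 0.3'
python3 - <<'E'
from h import *
s=r.get_state();print(s['tcp_pos'],s['eef_rot'],s['joints'].round(1),s['gripper_width'])
im,P=snap('wrist','w9.png');R=np.array(P['R']);print(-R.T@P['t'])
print(proj(P,[.5215,.1643,.085]))
snap('side','s9.png');snap('scene','sc9.png')
E
```

```text
time_s: 10.48
tcp_pos: [0.5209, 0.1579, 0.161]
eef_rot: [-180.0, 0.0, -90.0]
contact_force: [0.8, -0.5, -0.0]
gripper_width: 0.0385
time_s: 10.98
tcp_pos: [0.5183, 0.2271, 0.1602]
eef_rot: [180.0, -0.0, -90.0]
contact_force: [-0.9, -0.7, 0.0]
gripper_width: 0.0386
[0.5182862  0.22708363 0.1602364 ] [ 1.79986715e+02 -8.40504170e-03 -9.00281665e+01] [ 43.5  12.2 -16.9  -0.  -60.9 -43.5] 0.03858944603373003
[0.51855418 0.15479199 0.34016915]
[np.float64(254.82822881516563), np.float64(118.4092169197223)]
```

View pics/w9.png

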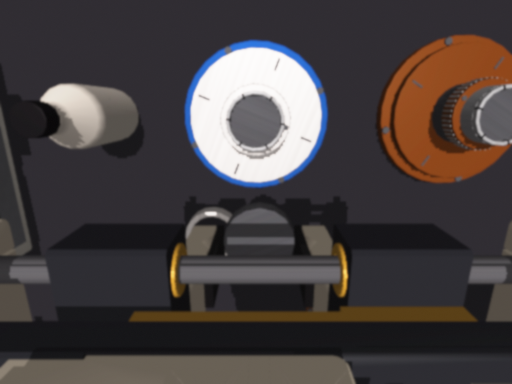

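View pics/s9.png

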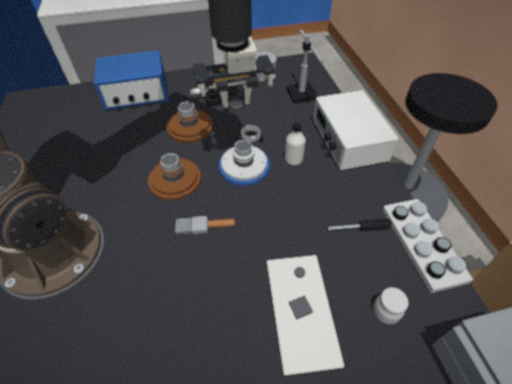

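The wrist view shows the blank held at about (259,237), the recess at about (255,120) and the ring around the barrel. The side view confirms the round blank has left the pad.

```bash
python3 - <<'E'
from h import *
im=cv2.imread('pics/w9.png')
cv2.imwrite('pics/w9a.png',cv2.resize(im[75:195,180:330],None,fx=5,fy=5,interpolation=cv2.INTER_CUBIC))
cv2.imwrite('pics/w9b.png',cv2.resize(im[195:290,170:350],None,fx=4,fy=4,interpolation=cv2.INTER_CUBIC))
E
```

```text
(no output)
```

View pics/w9a.png

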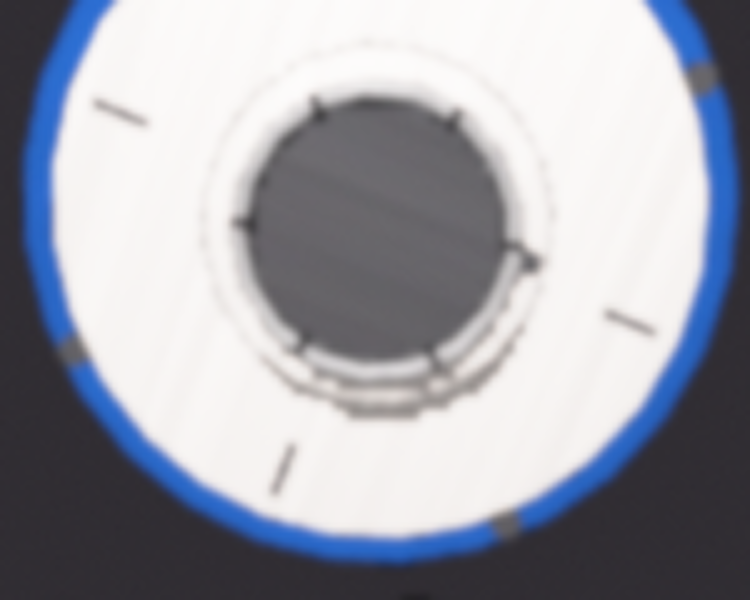

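View pics/w9b.png

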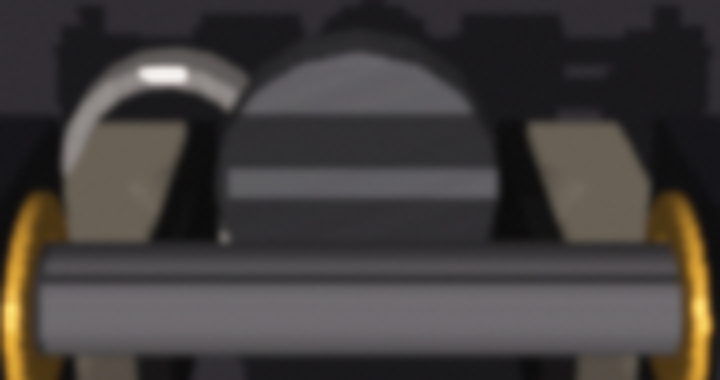

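```bash
python3 - <<'E'
from h import *
P=r.camera_params('wrist')
a=np.linspace(0,2*np.pi,180,False)
for n,d,z in(('base',.15,.014),('plate',.132,.026),('rim',.043,.085),('floor',.043,.08),('ringtop',.062,.067),('held disc top?',0,0)):
    q=np.array([proj(P,[.5205+d/2*np.cos(t),.1643+d/2*np.sin(t),z]) for t in a]);print(n,q.min(0).round(1),q.max(0).round(1),(q.max(0)-q.min(0)).round(1))
s=r.get_state()['tcp_pos']
for dz in(.0147,.0267):
    q=np.array([proj(P,[s[0]+.02*np.cos(t),s[1]+.02*np.sin(t),s[2]+dz]) for t in a]);print('disc',dz,q.min(0).round(1),q.max(0).round(1),(q.max(0)-q.min(0)).round(1))
E
```

```text
base [184.5  36.5] [329.2 185.9] [144.7 149.4]
plate [190.7  44.2] [322.8 180.5] [132.1 136.3]
rim [230.   90.9] [282.8 145.1] [52.8 54.3]
floor [230.5  91.2] [282.3 144.4] [51.8 53.3]
ringtop [220.9  80. ] [292.1 153.3] [71.2 73.3]
held disc top? [256.9 115.6] [256.9 115.6] [0. 0.]
disc 0.0147 [224.9 201.8] [293.2 265. ] [68.3 63.2]
disc 0.0267 [222.5 208.7] [295.6 275.7] [73. 67.]
```

```bash
python3 - <<'E'
from h import *
P=r.camera_params('wrist');im=cv2.imread('pics/w9.png');g=cv2.cvtColor(im,cv2.COLOR_BGR2GRAY)
print(g[120,222:292:2]);print(g[86:156:2,255])
for thr in(130,150,170):
    m=(g<thr).astype(np.uint8);n,l,st,ce=cv2.connectedComponentsWithStats(cv2.morphologyEx(m,cv2.MORPH_OPEN,np.ones((5,5),np.uint8)))
    i=l[120,255];cn,_=cv2.findContours((l==i).astype(np.uint8),0,2);e=cv2.fitEllipse(cv2.convexHull(cn[0]))
    print(thr,st[i],ce[i],e,ray(P,ce[i],.085),ray(P,ce[i],.0825))
E
```

```text
[244 241 187 121  71  97 101 103 102 103 103 103 104 104 103 103 104 104
 105 103 103 102 100 101 103 103 104 105 104 116 191 217 243 243 240]
[251 251 243 228 144  87 102 105 105 105 106 107 108 108 103 103 104 104
 103 103 103 102  99  99  99 100 101  99  98  98 112 201 185 171 209]
130 [ 229   95   52   52 2118] [254.73135033 120.50897073] ((254.76104736328125, 120.5571060180664), (51.23755645751953, 52.77507781982422), 1.371485710144043) [0.52184492 0.16578151 0.085     ] [0.52187553 0.16589158 0.0825    ]
150 [ 229   94   52   53 2187] [254.76177412 120.36076818] ((254.79200744628906, 120.30231475830078), (52.013671875, 53.639854431152344), 179.49754333496094) [0.52181951 0.16566374 0.085     ] [0.52184987 0.16577265 0.0825    ]
170 [ 228   94   54   54 2271] [254.76442096 120.4993395 ] ((254.78883361816406, 120.57250213623047), (53.137935638427734, 54.74955749511719), 5.619734764099121) [0.5218179 0.1657739 0.085    ] [0.52184825 0.16588389 0.0825    ]
```

```bash
python3 -m inch '0.01 -0.0006 0.005 0 0 0 0.3;0.02 -0.001 0.01 0 0 0 0.3;0.02 -0.001 0.015 0 0 0 0.3;0.0116 -0.001 0.018 0 0 0 0.3;0 0 0.015 0 0 0 0.3;0 0 0.01 0 0 0 0.3;0 0 0.004 0 0 0 0.3;0 0 0 0 0 0 0.3;0 0 0 0 0 0 0.3' 20
python3 - <<'E'
from h import *
s=r.get_state();print(s['tcp_pos'],s['eef_rot'],s['gripper_width'],s['contact_force'])
im,P=snap('side','s10.png');im2,P2=snap('scene','sc10.png')
f=lambda a,u:cv2.resize(a[u[1]-35:u[1]+40,u[0]-40:u[0]+40,::-1],None,fx=5,fy=5,interpolation=cv2.INTER_CUBIC)
cv2.imwrite('pics/c10.png',np.hstack([f(im,(245,145)),f(im2,(308,185))]))
E
```

```text
time_s: 11.88
tcp_pos: [0.5224, 0.1665, 0.0834]
eef_rot: [-180.0, -0.0, -90.0]
contact_force: [0.4, 1.1, -0.2]
gripper_width: 0.0385
[0.52242926 0.16654888 0.08344955] [-1.79979285e+02 -1.95911084e-03 -8.99808022e+01] 0.03849900170948318 [ 0.37362614  1.05847917 -0.1733553 ]
```

View pics/c10.png

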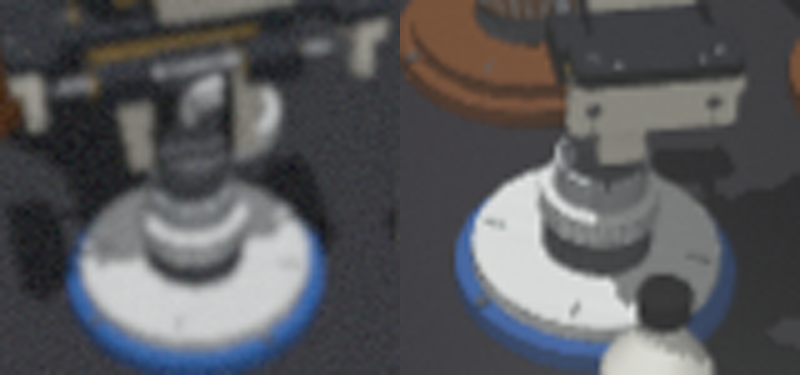

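```bash
python3 -m inch '0 0 0.004 0 0 0 0.3;0 0 0.004 0 0 0 0.3;0 0 0.001 0 0 0 0.3;0 0 0 0 0 0 0.3' | grep -E 'tcp|force';python3 -m inch '0 0 0 0 0 0 0.3' | grep -E 'tcp|force';python3 -m inch '0 0 0.001 0 0 0 0.3;0 0 0 0 0 0 0.3' | grep -E 'tcp|force'
```

```text
tcp_pos: [0.5218, 0.1663, 0.0736]
contact_force: [0.1, -0.8, -1.4]
tcp_pos: [0.522, 0.1664, 0.074]
contact_force: [-0.2, -0.6, -0.8]
tcp_pos: [0.522, 0.1664, 0.073]
contact_force: [0.7, 0.2, -0.8]
```

```bash
python3 -m inch '0.0009 0 0.001 0 0 0 0.3;0 0 0 0 0 0 0.3' | grep -E 'tcp|force';python3 -m inch '0 0 0.001 0 0 0 0.3;0 0 0 0 0 0 0.3' | grep -E 'tcp|force';python3 -m inch '0 0 0.001 0 0 0 0.3;0 0 0 0 0 0 0.3' | grep -E 'tcp|force';python3 -m inch '0 0 0.001 0 0 0 0.3;0 0 0 0 0 0 0.3' | grep -E 'tcp|force'
```

```text
tcp_pos: [0.522, 0.1653, 0.0719]
contact_force: [0.4, 0.5, -0.6]
tcp_pos: [0.522, 0.1654, 0.0709]
contact_force: [0.3, -0.1, -1.7]
tcp_pos: [0.5221, 0.1655, 0.07]
contact_force: [0.8, 1.4, 0.2]
tcp_pos: [0.5223, 0.1657, 0.0692]
contact_force: [-0.2, 1.0, 1.3]
```

```bash
python3 -m inch '0 0 0.001 0 0 0 0.3;0 0 0 0 0 0 0.3' | grep -E 'tcp|force';python3 -m inch '0 0 0.001 0 0 0 0.3;0 0 0 0 0 0 0.3' | grep -E 'tcp|force'
```

```text
tcp_pos: [0.522, 0.1656, 0.0679]
contact_force: [0.7, 0.5, -1.2]
tcp_pos: [0.522, 0.1656, 0.0668]
contact_force: [-0.5, 1.6, -0.9]
```

```bash
python3 -m inch '0 0 0.001 0 0 0 0.3;0 0 0 0 0 0 0.3' | grep -E 'tcp|force';python3 -m inch '0 0 0.0007 0 0 0 0.3;0 0 0 0 0 0 0.3' | grep -E 'tcp|force'
```

```text
tcp_pos: [0.522, 0.1656, 0.0659]
contact_force: [-0.3, 2.2, 0.0]
tcp_pos: [0.522, 0.1656, 0.0652]
contact_force: [-0.1, 2.8, 0.7]
```

```bash
python3 -m inch '0 0 0.0006 0 0 0 0.3;0 0 0 0 0 0 0.3' | grep -E 'tcp|force';python3 -m inch '0 0 0.0006 0 0 0 0.3;0 0 0 0 0 0 0.3' | grep -E 'tcp|force'
```

```text
tcp_pos: [0.5221, 0.1656, 0.0652]
contact_force: [-2.5, 1.4, 5.3]
tcp_pos: [0.5221, 0.1656, 0.0651]
contact_force: [-6.0, 1.5, 9.7]
```

```bash
python3 -m inch '0 0 -0.0008 0 0 0 0.3;0 0 0 0 0 0 0.5;0 0 0 0 0 0 0.6;0 0 0 0 0 0 0.7;0 0 0 0 0 0 0.8;0 0 0 0 0 0 0.9;0 0 0 0 0 0 0.9' ;python3 -m inch '-0.005 0 -0.01 0 0 0 1;-0.015 0 -0.025 0 0 0 1;-0.02 0 -0.03 0 0 0 1;-0.02 0 -0.015 0 0 0 1;0 0 -0.005 0 0 0 1;0 0 0 0 0 0 1;0 0 0 0 0 0 1'
python3 - <<'E'
from h import *
s=r.get_state();print(s['tcp_pos'],s['eef_rot'],s['joints'].round(1),s['gripper_width'])
im,P=snap('wrist','w11.png');print(proj(P,[.522,.166,.092]))
u=proj(P,[.522,.166,.07]);u=[int(v) for v in u]
im2,_=snap('scene','sc11.png')
cv2.imwrite('pics/w11a.png',cv2.resize(im[max(0,u[1]-70):u[1]+70,u[0]-75:u[0]+75,::-1],None,fx=4.2,fy=4.2,interpolation=cv2.INTER_CUBIC))
cv2.imwrite('pics/sc11a.png',cv2.resize(im2[150:220,260:350,::-1],None,fx=6,fy=6,interpolation=cv2.INTER_CUBIC))
print(u)
E
```

```text
time_s: 14.82
tcp_pos: [0.522, 0.1653, 0.0648]
eef_rot: [180.0, -0.0, -90.0]
contact_force: [-0.4, -0.0, -1.0]
gripper_width: 0.0717
time_s: 15.4
tcp_pos: [0.5217, 0.2255, 0.15]
eef_rot: [180.0, 0.0, -90.0]
contact_force: [0.1, -0.3, -1.1]
gripper_width: 0.0876
[0.52168277 0.22546602 0.15002525] [ 1.79991172e+02  1.47857979e-02 -8.99817063e+01] [ 43.1  13.  -17.4  -0.  -59.6 -43.1] 0.0876382714637121
[np.float64(258.44189325647056), np.float64(123.68179255141433)]
[258, 122]
```

View pics/w11a.png

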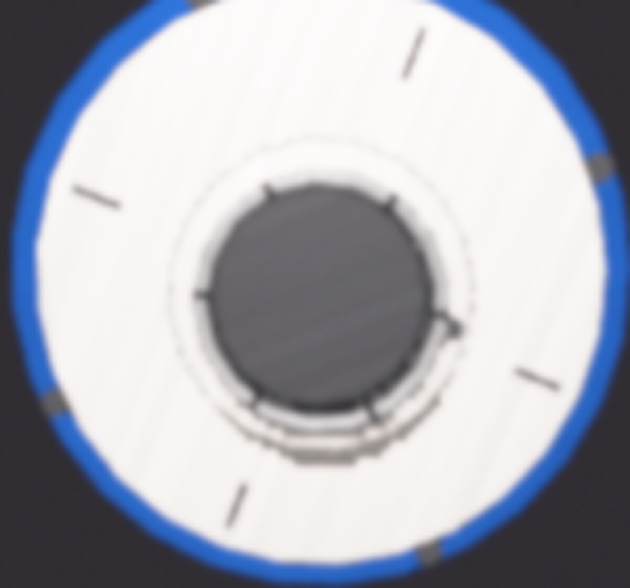

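View pics/sc11a.png

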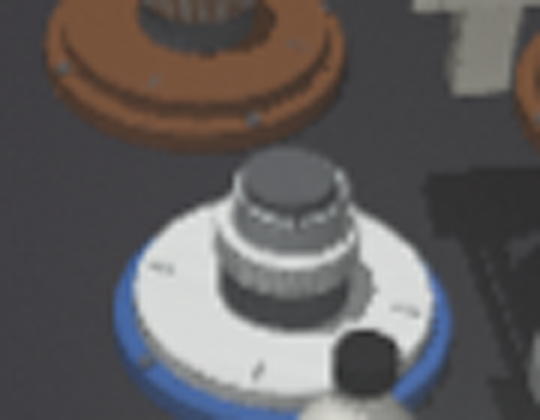

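```bash
python3 -m inch '0.015 0 0 0 0 0 1;0.03 0 0 0 0 0 1;0.0148 0 0 0 0 0 1;0 0 0 0 0 -0.06 1;0 0 0 0 0 -0.12 1;0 0 0.005 0 0 -0.12 1;0 0 0.005 0 0 -0.12 1;0 0 0.005 0 0 -0.12 1;0 0 0.005 0 0 -0.12 1;0 0 0.005 0 0 -0.12 1;0 0 0.005 0 0 -0.12 1;0 0 0.005 0 0 -0.12 1;0 0 0.005 0 0 -0.12 1;0 0 0.005 0 0 -0.12 1;0 0 0.005 0 0 -0.12 1;0 0 0.005 0 0 -0.12 1;0 0 0.005 0 0 -0.12 1;0 0 0 0 0 -0.12 1;0 0 0 0 0 -0.12 1;0 0 0 0 0 -0.11 1'; python3 -m inch '0 0 0 0 0 -0.1 1;0 0 0 0 0 0 1'
python3 - <<'E'
from h import *
s=r.get_state();print(s['tcp_pos'],s['eef_rot'],s['joints'].round(1))
E
```

```text
time_s: 17.17
tcp_pos: [0.5216, 0.1643, 0.0892]
eef_rot: [180.0, 0.1, 23.2]
contact_force: [-0.2, 0.5, -0.3]
gripper_width: 0.0877
time_s: 17.33
tcp_pos: [0.5217, 0.1645, 0.0894]
eef_rot: [180.0, 0.1, 28.8]
contact_force: [-0.8, -0.1, -0.8]
gripper_width: 0.0874
[0.52168976 0.1644725  0.08938696] [1.79992151e+02 7.29361829e-02 2.87956106e+01] [ 38.   14.6 -24.3  -0.  -51.2  80.8]
```

```bash
python3 -m inch '0.0007 -0.0009 0.005 0 0 0 1;0 0 0.015 0 0 0 1;0 0 0.015 0 0 0 1;0 0 0.01 0 0 0 1;0 0 0 0 0 0 1'|grep -E 'tcp|force'; python3 -m inch '0 0 0.005 0 0 0 1;0 0 0.005 0 0 0 1;0 0 0.004 0 0 0 1;0 0 0 0 0 0 1' |grep -E 'tcp|force'
python3 - <<'E'
from h import *
im,P=snap('side','s12.png');im2,P2=snap('scene','sc12.png')
f=lambda a,u:cv2.resize(a[u[1]-40:u[1]+40,u[0]-45:u[0]+45,::-1],None,fx=4.4,fy=4.4,interpolation=cv2.INTER_CUBIC)
cv2.imwrite('pics/c12.png',np.hstack([f(im,(245,145)),f(im2,(308,180))]))
E
```

```text
tcp_pos: [0.5207, 0.1655, 0.0424]
contact_force: [-0.8, 0.1, -0.0]
tcp_pos: [0.522, 0.1666, 0.0304]
contact_force: [0.1, -0.7, -0.8]
```

View pics/c12.png

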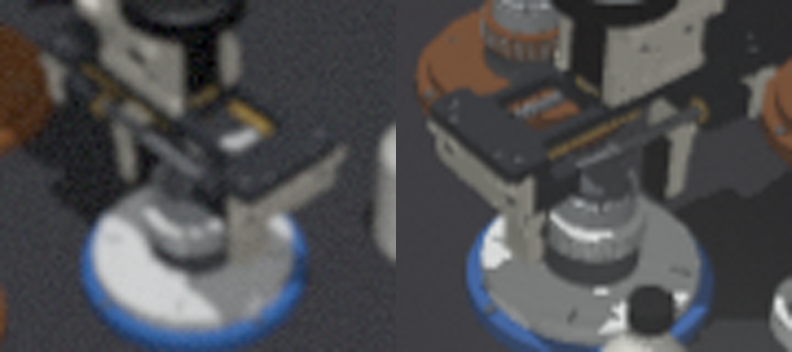

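```bash
python3 -m inch '0 0 0.0025 0 0 0 0.5;0 0 0 0 0 0 0.5;0 0 0 0 0 0 0.5;0 0 0 0 0 0 0.5;0 0 0 0 0 0 0.5;0 0 0 0 0 0 0.5;0 0 0 0 0 0 0.5;0 0 0 0 0 0 0.5' 35
python3 - <<'E'
from h import *
s=r.get_state();print(s['tcp_pos'],s['contact_force'],s['moment'],s['eef_rot'])
im,P=snap('wrist','w13.png')
E
```

```text
time_s: 18.85
tcp_pos: [0.5224, 0.1667, 0.0286]
eef_rot: [180.0, -0.0, 28.6]
contact_force: [0.3, -2.3, 0.9]
gripper_width: 0.0607
[0.52242707 0.16671138 0.02862265] [ 0.27465361 -2.27979377  0.8772758 ] [-0.84913144 -0.35380566  0.02935074] [ 1.79990025e+02 -1.23493882e-02  2.86045981e+01]
```

View pics/w13.png

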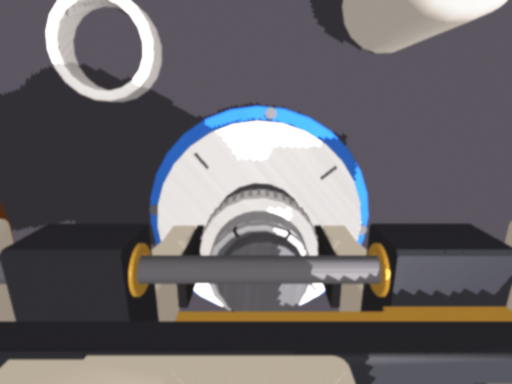

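```bash
cat > st.py <<'E'
from plant import r
s=r.get_state();print(s['time_s'],s['tcp_pos'].round(4),s['contact_force'].round(1),s['moment'].round(3),s['eef_rot'].round(2),s['gripper_width'].round(4),s['joints'].round(1), s['joint_torque'].round(2))
E
python3 -m inch '0 0 0 0 0 0.05 0.5;0 0 0.0001 0 0 0.1 0.5;0 0 0 0 0 0.1 0.5;0 0 0.0001 0 0 0.1 0.5;0 0 0.0001 0 0 0.1 0.5;0 0 0 0 0 0.05 0.5;0 0 0 0 0 0 0.5' >/dev/null; python3 st.py
```

```text
Traceback (most recent call last):
  File "st.py", line 2, in <module>
    s=r.get_state();print(s['time_s'],s['tcp_pos'].round(4),s['contact_force'].round(1),s['moment'].round(3),s['eef_rot'].round(2),s['gripper_width'].round(4),s['joints'].round(1), s['joint_torque'].round(2))
                                                                                                                                   ^^^^^^^^^^^^^^^^^^^^^^^^
AttributeError: 'float' object has no attribute 'round'
```

```bash
sed -i "s/s\['gripper_width'\].round(4)/round(s['gripper_width'],4)/" st.py; python3 st.py; python3 - <<'E'
from h import *
im,P=snap('wrist','w14.png');im2,P2=snap('scene','sc14.png')
cv2.imwrite('pics/c14.png',np.hstack([cv2.resize(im[150:300,170:350,::-1],(450,375)),cv2.resize(im2[160:235,260:330,::-1],(350,375))]))
E
```

```text
19.4833 [0.5225 0.1662 0.0283] [ 3.1 -4.2  1.8] [-1.769 -0.885 -0.09 ] [ 1.7996e+02 -1.0000e-02 -2.3000e-01] 0.0612 [ 38.2  19.1 -27.8   0.1 -43.1  51.6] [  2.81 -47.85  21.52   3.78   0.34  -0.97]
```

View pics/c14.png

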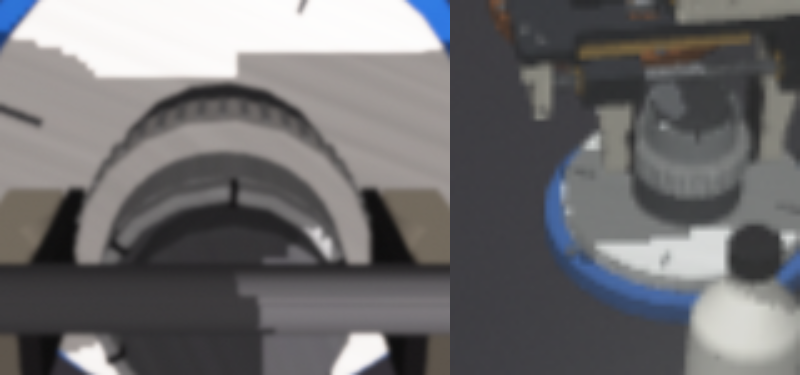

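```bash
python3 -m inch '0 0 0 0 0 0.05 0.5;0 0 0.0001 0 0 0.11 0.5;0 0 0 0 0 0.11 0.5;0 0 0.0001 0 0 0.11 0.5;0 0 0.0001 0 0 0.11 0.5;0 0 0 0 0 0.11 0.5;0 0 0.0001 0 0 0.11 0.5;0 0 0.0001 0 0 0.11 0.5;0 0 0 0 0 0.11 0.5;0 0 0.0001 0 0 0.05 0.5;0 0 0 0 0 0 0.5' >/dev/null; python3 st.py;  python3 - <<'E'
from h import *
im2,P2=snap('scene','sc15.png')
cv2.imwrite('pics/c15.png',cv2.resize(im2[160:235,260:350,::-1],(630,525),interpolation=cv2.INTER_CUBIC))
E
```

```text
20.5 [0.522  0.1655 0.0276] [ 1.4 -7.3  2.4] [-2.704 -0.765 -0.131] [ 1.799e+02 -6.000e-02 -5.640e+01] 0.0607 [ 38.1  19.1 -27.9   0.1 -43.1  -4.6] [  4.13 -47.23  22.4    3.46   1.03  -1.  ]
```

View pics/c15.png

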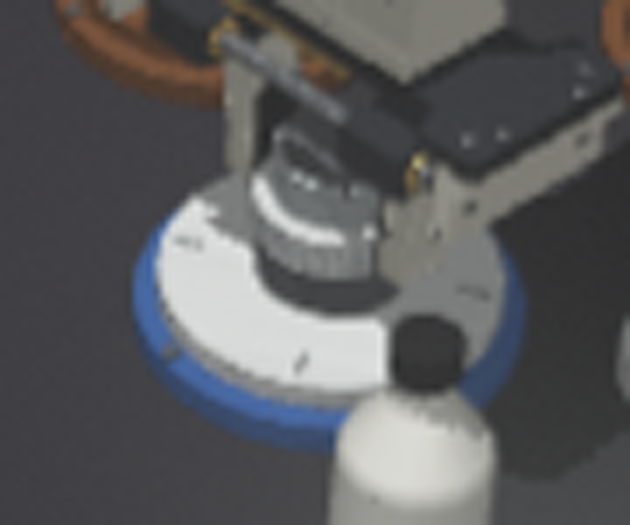

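```bash
python3 -m inch '0.0006 0.0004 0 0 0 0.05 0.5;0 0 0.0001 0 0 0.11 0.5;0 0 0 0 0 0.11 0.5;0 0 0.0001 0 0 0.11 0.5;0 0 0.0001 0 0 0.11 0.5;0 0 0 0 0 0.05 0.5;0 0 0 0 0 0 0.5' >/dev/null; python3 st.py; python3 -m inch '0 0 0 0 0 0.05 0.5;0 0 0.0001 0 0 0.1 0.5;0 0 0 0 0 0.05 0.5;0 0 0 0 0 0 0.5' >/dev/null; python3 st.py;
```

```text
21.1333 [0.5216 0.1652 0.0272] [-1.  -4.8  4. ] [-1.766  0.461 -0.151] [ 1.7992e+02 -7.0000e-02 -8.7280e+01] 0.0612 [ 38.1  19.1 -27.9   0.  -43.  -35.4] [  2.29 -46.68  22.71   4.46   1.39  -1.05]
21.4667 [0.5214 0.1652 0.0271] [-2.3 -3.7  5. ] [-1.729  0.868 -0.171] [ 1.7992e+02 -8.0000e-02 -9.8630e+01] 0.061 [ 38.1  19.1 -27.9  -0.  -43.  -46.7] [  2.08 -46.35  23.08   4.63   1.74  -1.03]
```

```bash
python3 - <<'E'
from h import *
im2,P2=snap('scene','sc16.png');im,P=snap('side','s16.png')
cv2.imwrite('pics/c16.png',np.hstack([cv2.resize(im2[170:215,285:335,::-1],(400,360),interpolation=cv2.INTER_CUBIC),cv2.resize(im[125:170,215:265,::-1],(400,360),interpolation=cv2.INTER_CUBIC)]))
Pw=r.camera_params('wrist')
ax=np.array([.5217,.166])
# initial dot from w11, tcp (.5217,.2255,.150)
R=np.array([[-1,0,.002],[.001,.963,.27],[-.002,.27,-.963]])
for a in (168,41):
  d=[*(ax+.0275*np.array([np.cos(np.radians(a)),np.sin(np.radians(a))])),.065]
  u=proj(P2,d);print(a,u,[(u[0]-285)*8,(u[1]-170)*8])
E
```

```text
168 [np.float64(308.29160196396083), np.float64(180.07499887947804)] [np.float64(186.33281571168664), np.float64(80.59999103582436)]
41 [np.float64(316.5778726971419), np.float64(191.33065181813183)] [np.float64(252.6229815771353), np.float64(170.6452145450546)]
```

View pics/c16.png

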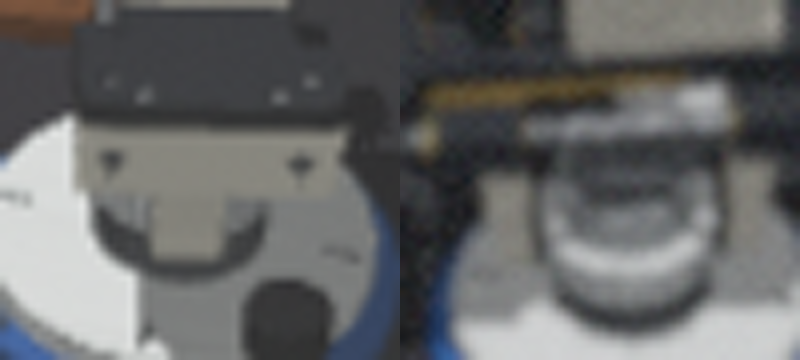

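```bash
for k in 1; do python3 -m inch '0 0 0 0 0 0.08 0.5;0 0 0.0001 0 0 0.1 0.5;0 0 0 0 0 0.05 0.5;0 0 0 0 0 0 0.5' >/dev/null; python3 st.py; done;  python3 -m inch '0 0 0 0 0 0.08 0.5;0 0 0.0001 0 0 0.1 0.5;0 0 0 0 0 0.05 0.5;0 0 0 0 0 0 0.5' >/dev/null; python3 st.py
```

```text
21.9 [0.5211 0.1653 0.0269] [-4.  -3.4  5.8] [-1.433  1.192 -0.091] [ 1.7992e+02 -1.1000e-01 -1.1179e+02] 0.0615 [ 38.1  19.2 -27.9  -0.  -43.  -59.9] [  1.54 -46.18  23.19   4.9    1.86  -0.96]
22.2333 [0.521  0.1654 0.0268] [-4.4 -2.6  5.1] [-1.148  1.515 -0.115] [ 1.7994e+02 -1.2000e-01 -1.2497e+02] 0.0614 [ 38.1  19.2 -28.   -0.  -43.  -73.1] [  0.93 -46.1   23.26   5.21   1.93  -0.96]
```

```bash
python3 -m inch '0 0 0 0 0 0.08 0.5;0 0 0.0001 0 0 0.1 0.5;0 0 0 0 0 0.05 0.5;0 0 0 0 0 0 0.5' >/dev/null; python3 st.py;  python3 -m inch '0 0 0 0 0 0.08 0.5;0 0 0.0001 0 0 0.1 0.5;0 0 0 0 0 0.05 0.5;0 0 0 0 0 0 0.5' >/dev/null; python3 st.py
python3 - <<'E'
from h import *
im2,P2=snap('scene','sc17.png')
cv2.imwrite('pics/c17.png',cv2.resize(im2[165:220,280:340,::-1],(600,550),interpolation=cv2.INTER_CUBIC))
E
```

```text
22.5667 [0.5208 0.1655 0.0266] [-5.5 -2.8  5.2] [-0.77   1.927 -0.077] [ 1.7995e+02 -1.4000e-01 -1.3815e+02] 0.0611 [ 38.1  19.2 -28.   -0.1 -43.  -86.3] [  0.27 -46.06  23.27   5.53   1.96  -0.96]
22.9 [0.5207 0.1657 0.0265] [-5.4 -0.4  5. ] [-0.369  2.181 -0.091] [ 1.7997e+02 -1.5000e-01 -1.5134e+02] 0.0611 [ 38.2  19.2 -28.   -0.1 -43.  -99.4] [ -0.43 -46.08  23.23   5.86   1.94  -0.96]
```

View pics/c17.png

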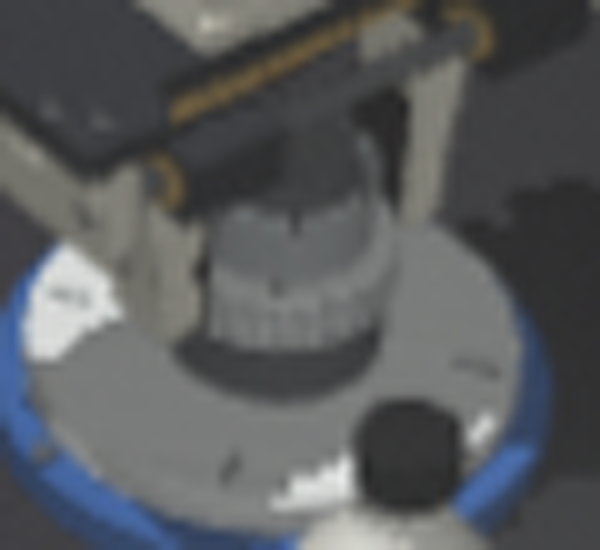

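```bash
python3 - <<'E'
from h import *
P=r.camera_params('scene')
for a in range(-40,41,10):
  d=[.5217+.0275*np.cos(np.radians(a)),.166+.0275*np.sin(np.radians(a)),.0645]
  u=proj(P,d);print(a,np.round([(u[0]-280)*10,(u[1]-165)*10]))
u=proj(P,[.5217,.166,.085]);print(np.round([(u[0]-280)*10,(u[1]-165)*10]))
# initial dot
Pw=r.camera_params('wrist')
f=305.;R=np.array([[-1,0,.002],[.001,.963,.27],[-.002,.27,-.963]]);o=np.array([.5217+.0003,.2255-.0723,.1500+.18])
dv=R.T@np.array([(291.3-258.74)/f,(130.6-191.86)/f,1]);p=o+dv*(.0665-o[2])/dv[2];print(p,np.degrees(np.arctan2(p[1]-.166,p[0]-.5217)),np.hypot(p[1]-.166,p[0]-.5217))
E
```

```text
-40 [229. 277.]
-30 [246. 282.]
-20 [264. 286.]
-10 [283. 288.]
0 [302. 287.]
10 [320. 285.]
20 [337. 280.]
30 [352. 274.]
40 [364. 266.]
[286. 158.]
[0.49377074 0.17304096 0.0665    ] 165.8505800568279 0.0288031041156336
```

The dot is visible at crop (277,288), about -13° in world. It has turned 179° while the gripper turned 180°, so there is no slip. If the marks show the zero, the stop is about 10° further.

```bash
for k in a; do python3 -m inch '0 0 0 0 0 0.07 0.5;0 0 0 0 0 0 0.5' >/dev/null; python3 st.py; done; python3 -m inch '0 0 0.0001 0 0 0.07 0.5;0 0 0 0 0 0 0.5' >/dev/null; python3 st.py; python3 -m inch '0 0 0 0 0 0.05 0.5;0 0 0 0 0 0 0.5' >/dev/null; python3 st.py
```

```text
23.1167 [0.5207 0.1658 0.0265] [-5.6 -0.7  5. ] [-0.24   2.254 -0.072] [ 1.7998e+02 -1.5000e-01 -1.5537e+02] 0.0612 [ 3.820e+01  1.920e+01 -2.800e+01 -1.000e-01 -4.300e+01 -1.035e+02] [ -0.69 -46.22  23.24   5.94   1.9   -0.93]
23.2833 [0.5206 0.1658 0.0264] [-6.9  0.4  5.9] [-0.164  2.326 -0.13 ] [ 1.7998e+02 -1.5000e-01 -1.5938e+02] 0.0612 [ 3.820e+01  1.920e+01 -2.800e+01 -1.000e-01 -4.300e+01 -1.075e+02] [ -0.91 -45.91  23.16   6.01   1.96  -0.94]
23.45 [0.5206 0.1659 0.0264] [-7.4  0.2  6.2] [-0.033  2.435  0.266] [ 1.7999e+02 -1.5000e-01 -1.6216e+02] 0.061 [ 3.820e+01  1.920e+01 -2.800e+01 -1.000e-01 -4.300e+01 -1.103e+02] [ -1.48 -46.13  23.24   5.88   1.93  -1.04]
```

```bash
python3 -m inch '0 0 0 0 0 0.05 0.5;0 0 0 0 0 0 0.5' >/dev/null; python3 st.py; python3 -m inch '0 0 0 0 0 0.03 0.5;0 0 0 0 0 0 0.5' >/dev/null; python3 st.py;  python3 - <<'E'
from h import *
im2,P2=snap('scene','sc18.png')
cv2.imwrite('pics/c18.png',cv2.resize(im2[165:220,280:340,::-1],(600,550),interpolation=cv2.INTER_CUBIC))
E
```

```text
23.6167 [0.5206 0.1659 0.0264] [-7.4  0.4  5.6] [0.103 2.568 1.274] [-1.7998e+02 -1.5000e-01 -1.6491e+02] 0.0612 [ 3.820e+01  1.920e+01 -2.800e+01 -1.000e-01 -4.300e+01 -1.131e+02] [ -2.75 -46.37  23.46   5.32   1.98  -2.08]
23.7833 [0.5215 0.1662 0.0265] [-4.9 -0.9  2. ] [-0.117  1.507  1.207] [-1.7998e+02 -6.0000e-02 -1.6656e+02] 0.0613 [  38.2   19.2  -27.9   -0.   -42.9 -114.7] [ -1.86 -47.59  22.68   4.89   1.13  -1.66]
```

View pics/c18.png

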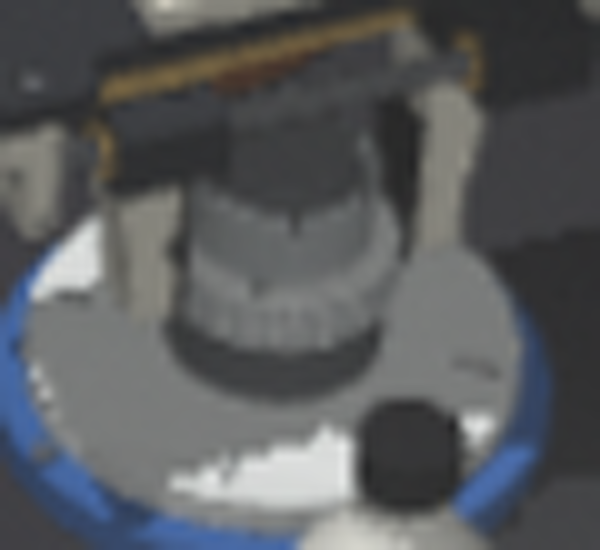

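```bash
python3 -m inch '0 0 0 0 0 -0.05 0.5;0 0 -0.0001 0 0 -0.11 0.5;0 0 -0.0001 0 0 -0.11 0.5;0 0 0 0 0 -0.11 0.5;0 0 -0.0001 0 0 -0.11 0.5;0 0 -0.0001 0 0 -0.11 0.5;0 0 0 0 0 -0.11 0.5;0 0 -0.0001 0 0 -0.11 0.5;0 0 -0.0001 0 0 -0.11 0.5;0 0 0 0 0 -0.11 0.5;0 0 -0.0001 0 0 -0.11 0.5;0 0 -0.0001 0 0 -0.11 0.5;0 0 0 0 0 -0.11 0.5;0 0 -0.0001 0 0 -0.11 0.5;0 0 -0.0001 0 0 -0.11 0.5;0 0 0 0 0 -0.054 0.5;0 0 0 0 0 0 0.5;0 0 0 0 0 0 0.5' >/dev/null; python3 st.py; python3 - <<'E'
from h import *
im2,P2=snap('scene','sc19.png')
cv2.imwrite('pics/c19.png',cv2.resize(im2[165:220,280:340,::-1],(600,550),interpolation=cv2.INTER_CUBIC))
im,P=snap('side','s19.png');im3,_=snap('wrist','w19.png')
cv2.imwrite('pics/d19.png',np.hstack([cv2.resize(im[120:180,205:285,::-1],(400,300),interpolation=cv2.INTER_CUBIC),cv2.resize(im3[:,:,::-1],(400,300))]))
for a in range(46,90,10):
  d=[.5217+.0275*np.cos(np.radians(a)),.166+.0275*np.sin(np.radians(a)),.065]
  u=proj(P2,d);print(a,np.round([(u[0]-280)*10,(u[1]-165)*10]))
E
```

```text
25.3333 [0.5216 0.1661 0.0275] [-4.9 -0.3  4.1] [0.183 2.054 0.082] [ 1.7995e+02  2.0000e-02 -7.2640e+01] 0.0611 [ 38.1  19.1 -27.9  -0.1 -43.  -20.7] [ -1.27 -46.96  22.94   6.02   1.47   0.17]
46 [371. 259.]
56 [380. 248.]
66 [385. 237.]
76 [387. 226.]
86 [386. 214.]
```

View pics/c19.png

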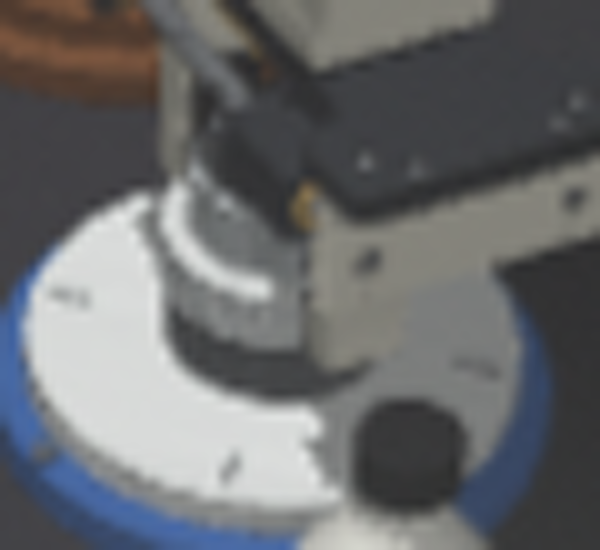

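View pics/d19.png

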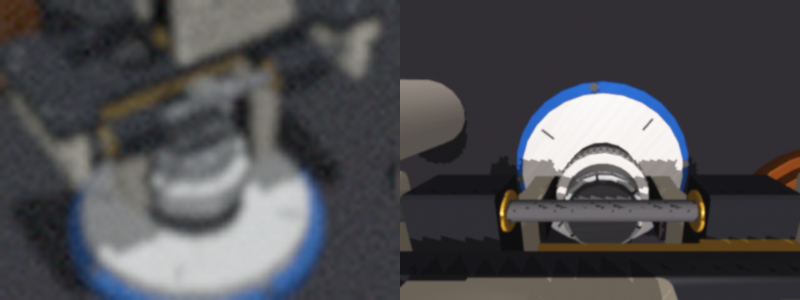

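```bash
python3 -m inch '0 0 0 0 0 0 0.5;0 0 0 0 0 0 0.5' 35; python3 -c "
from plant import r
print(r.close_job())"
```

```text
time_s: 25.65
tcp_pos: [0.5216, 0.1661, 0.0275]
eef_rot: [179.9, 0.0, -72.7]
contact_force: [-5.2, 1.1, 3.4]
gripper_width: 0.0611
the job is handed in; nothing more can be done
None
```

I handed the job in at 25.7 s. The round blank is in the holder's recess, and the gripper is still holding the ring about a quarter turn back from its stop.

**Blank:** I lowered it until it touched the recess floor at the height I expected, with about 10 N, and only then opened the gripper. The pictures afterwards show it level in the recess.

**Ring tightening:** I turned the ring clockwise about 191° to its hard stop, where the wrist moment rose from about -0.1 to 1.27 N m. The ring's dot showed no slip on the way down. At the stop the dot was about 1° from one of the plate marks.

**Ring back-off:** I turned the gripper back 94°. That is 90° at the ring plus about 4° for twist and roughly 2° of slip at the stop.

**Final state:** The grip width is 61 mm and the force about 6 N.

**Checks that failed or disagreed:**
- **Final ring angle:** the dot is hidden behind a finger, so the quarter turn is worked out from the wrist angle and the moment rather than seen.
- **Finger length:** the fingertips end about 22 mm short of the reported TCP. My first grasp closed above the blank, so I felt for its top, pressing with up to about 18 N, and gripped lower.
- **Measured sizes:** the blank measured 38.5 mm and the ring 61 mm in the gripper, slightly less than stated.
- **Other objects:** I touched nothing else that I know of, but I did not compare the pictures from before and after.

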